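Pour the turned balls out of a twin-bay tote

ROBOT

A 7-joint arm with a two-finger parallel gripper is mounted at the origin on the work surface. World frame = base frame: x ahead of the robot, y to its left, z up, the work surface at z = 0. Lengths are in mm, angles in degrees, forces in N, time in s.
With the tool pointing down it reaches from about 425 to 875 mm from the base axis. Payload 8.4 kg.
Tool frame: the origin (TCP) lies at the very end of the fingers, on their centre line; the grasp point (between the pads) lies 19 mm behind it; z points along the fingers, y is the line along which they close (so a half turn about z gives the same grasp; the last joint's range is limited). The gripper opens to 87 mm and grips with 3 to 60 N. Pads are 19 mm wide; open, the fingers measure 117 mm over their backs; the gripper's body (75 mm by 190 mm) begins 51 mm behind the grasp point.
Start: joints at [70.921, 19.091, 2.286, 83.961, -0.768, 76.965, -3.352], TCP at [150.568, -632.292, 222.546] pointing down, gripper open.
Joint ranges: [-147.57, 147.57], [-21.85, 119.76], [-74.77, 79.35], [14.55, 137.4], [-85.83, 265.84], [4.83, 119.75], [-152.11, 152.11]. Speed limits (degrees/s): [127.2, 127.2, 159.86, 159.86, 180, 180, 180].

INTERFACE

Orientations are given as [roll, pitch, yaw] about the fixed x, y, z axes, in that order (R = Rz(yaw) Ry(pitch) Rx(roll)).
In Python, from cell import readout, optics, hand_in gives the robot as it stands.
- The arm moves only by the tool send_rows, never from a script. Its argument "steps" is a list that holds one entry, the list of rows, each a list of 7 numbers: the shift along the tool's x, y, z normalised to -1 to 1, where 1 is 0.25 m, then the turn, a rotation vector about the tool's x, y, z normalised to -1 to 1, where 1 is 90 degrees, then the opening, from 0 (shut) to 1 (fully open). A call has 1 to 10 rows; each row is the pose to reach, as a shift and turn from the pose commanded when the call began, along the tool's axes at that moment; what a row does not reach only later rows make up. A row lasts 1/10 s, in which the tool goes at most 50 mm and 8.59 degrees, less where a joint would pass 70% of its speed; a pose out of reach is approached as far as the arm can. A call with a number of a shift or a turn outside -1 to 1 is refused whole. A call with a gripper value outside its range is refused whole. The fingers move at their own pace and stop on an object; "force" is the grip in N (left out, the last holds). Time passes only in rows, so rows that repeat a pose let the fingers close. It gives the time, the measured TCP pose, the force, the opening and the grip force at its end, in the units of the state.
- readout.get_state(): the state, without advancing time (a new reading comes with each control period).
- optics.read_camera(name): name is "side" or "top" or "wrist"; returns the picture (480x640x3 uint8, red, green, blue); there is no depth.
- optics.camera_model(name): a dict with "fx", "fy", "cx", "cy" (pixels), "k1" (the pictures are not rectified: a ray, as slopes to the right and down, at radius r is drawn at 1 + k1 r^2 times it, then the intrinsics apply), "pose" (4x4, takes a point from camera to world coordinates). Camera axes: x right, y up, looking along -z (the intrinsics and any distortion apply to the point x, -y, -z); pixel columns grow to the right and rows downward; lengths in mm; the calibration is good to about 2 mm. A picture is of the moment at which its call begins: read the wrist's pose just before it. camera_model takes no time and is no camera call; for the wrist camera it gives the pose at the moment of the call.
- hand_in(): hands the job in; it is judged then, once.
The state is a dict: "clock": time; "qpos": joint angles; "joint_vel": joint speeds; "joint_efforts": joint torques, N m; "tool_pos": TCP position; "tool_rot": TCP orientation; "contact_force": force on the tool from outside, world axes, zero at the start; "ft_torque": the same for the moment, N m; "width": finger opening in mm; "finger_force": force on a finger pad.
Only numpy, scipy, OpenCV 4.12 (cv2) and the standard library are available. Lean on these libraries where they do the work, as an engineer would, in place of code of your own. Each camera call takes 0.05 s, during which the arm holds its last target. There are 200 camera calls.

TASK

Empty the wooden balls out of the divided tote into the catch tray on their side, all three, while the brass brackets stay in their own bay. Do not lift the tote off its stand: slide it, without ramming, up to the stop rail on the balls' side, tip it over that rail, and when the balls are out lower it gently until it stands level on the stand again. Do not disturb the wax jar, the offcut or the mug.

Things in the scene. Friction and masses are not known exactly. Their poses are not given: they have to be found in the camera images.
- tote: Loose open two-bay wooden tote, 0.6 kg (+-20%), 200 mm along its x, 170 along its y, origin at the centre of its underside, z up. A handle board along x at y = 0 parts it into a +y and a -y bay. Inner floor 8 mm up, end walls 50 mm high. It stands on a fixed stand with a flat top 60 mm above the table, 25 to 75 mm short of a stop rail on either side and up to 0.06 rad out of square with them
- tote_edge_left (a point): middle of the tote's bottom outer edge on its +y side (y = +85 mm, underside). Above it a lip 6 mm thick, its top 20 mm above the underside; inside, the floor slopes up to the lip at 24 degrees over the last 27 mm, so balls roll out once the tote leans about 30 degrees that way. It falls back if let go below about 60 degrees of lean and topples beyond
- tote_edge_right (a point): middle of the tote's bottom outer edge on its -y side (y = -85 mm, underside); lip and slope as on the left side
- tote_handle_top (a point): middle of the handle board's top edge, 150 mm above the underside; the board is 180 mm long and 15 mm thick, its top 30 mm 19 mm thick. The tote has grippy rubber feet: pushed low (lip) it slides at 5 to 12 N, pushed high on this board while clear of the rail it rocks on the spot
- tray_left: Fixed green catch tray on the table at the stand's +y side, 240 mm along x, 190 along y, origin under its centre, axes square with the stand. Walls 41 mm high, outer part 75 mm; its inner part is tucked to an unknown depth under the stand's overhang. The stand's stop rail on that side (10 mm high, 10 wide, along x, at the stand's edge) stands over the tray, anywhere from its inner wall to its middle: not measured
- tray_right: Fixed blue catch tray at the stand's -y side, mirror image of the green one, outer (-y) wall the taller, likewise tucked under the stand to an unknown depth; the stop rail on that side stands anywhere from its inner wall to its middle, not measured
- ball0_center (a point): centre of a loose turned wooden ball, dark, 26 mm across; all three balls lie in the same bay of the tote, either one
- bracket0: loose brass angle bracket, 34 x 16 mm foot, 4 mm thick, 30 mm high, origin under its foot; all three lie in the other bay
- ball1_center (a point): centre of a loose turned wooden ball, dark, 26 mm across; all three balls lie in the same bay of the tote, either one
- bracket1: loose brass angle bracket, 34 x 16 mm foot, 4 mm thick, 30 mm high, origin under its foot; all three lie in the other bay
- ball2_center (a point): centre of a loose turned wooden ball, dark, 26 mm across; all three balls lie in the same bay of the tote, either one
- bracket2: loose brass angle bracket, 34 x 16 mm foot, 4 mm thick, 30 mm high, origin under its foot; all three lie in the other bay
- wax_jar: bystander, leave alone: wax jar, 56 mm across, 60 mm high, close beyond the stand
- offcut: bystander, leave alone: pale wood offcut 100 x 60 x 30 mm
- mug: bystander, leave alone: blue mug, 80 mm across, 90 mm high

How it is judged:
By the outcome, as a careful person would: the job done as asked, in the order asked, and still so for the second after the job is handed in, with the robot touching nothing.
It also fails if it takes over 64 s, if anything falls off the work surface, if the arm or the gripper's body presses on something with over 40 N, if the wrist force passes 120 N, or if a joint passes its speed limit or range.

## Working session

There is one attempt and no reset: what is moved stays moved. The work goes in short steps, Python scripts to look and compute and a tool call to move; the robot and the scene stay as the last step left them, time stands still between calls to the robot, and variables do not carry over. Pictures are saved under pics/ and viewed, at most 10 in all, crops included, and the job is handed in when it is done.

Besides the shell and the picture viewer there is one more tool, called after ">>>" as name(argument=value, ...) on one line, values as JSON. send_rows: Moves the arm, as the interface text tells. Its arguments: {"type":"object","properties":{"steps":{"type":"array","items":{"type":"array","items":{"type":"array","items":{"type":"number","minimum":-1,"maximum":1}}}},"force":{"type":"number"}},"required":["steps"]}

```bash
ls; mkdir -p pics; python3 - <<'E'
from cell import readout, optics
import cv2
print(readout.get_state())
for n in ("top","side"):
    im=optics.read_camera(n); cv2.imwrite(f"pics/{n}0.png",im[:,:,::-1]); m=optics.camera_model(n); print(n,m)
E
```

```text
pics
{'clock': 0.0, 'qpos': array([70.92073733, 19.13275815,  2.283783  , 84.01237464, -0.76837444,
       76.96280058, -3.3507811 ]), 'joint_vel': array([-0.07879886, -0.11335009, -0.01214646, -0.01454582,  0.07174317,
        0.00926123,  0.01327667]), 'joint_efforts': array([ 2.87022749e-04, -6.56348705e+01,  1.33499611e+00, -4.03790510e+01,
       -6.00566156e-02,  4.47031728e-02,  1.54762251e-04]), 'tool_pos': array([ 150.46258273, -631.86756741,  221.63653744]), 'tool_rot': array([-1.79907462e+02,  5.48347797e-03,  1.33961791e+01]), 'contact_force': array([ 0.72565885, -0.10989288, -0.05857623]), 'ft_torque': array([-0.02577785,  0.01032411, -0.04086417]), 'finger_force': 0.0, 'width': 86.8340977540739}
top {'fx': 455.7601936567913, 'fy': 455.7601936567913, 'cx': 315.4123971680367, 'cy': 235.0631054091012, 'k1': -0.027676207578154255, 'pose': array([[-1.81624244e-02,  9.95741573e-01, -9.03816735e-02,
         4.85615378e+02],
       [-9.99642016e-01, -1.98607998e-02, -1.79273242e-02,
        -2.98648944e+01],
       [-1.96460343e-02,  9.00237146e-02,  9.95745833e-01,
         1.31727443e+03],
       [ 0.00000000e+00,  0.00000000e+00,  0.00000000e+00,
         1.00000000e+00]])}
side {'fx': 588.1525166876742, 'fy': 588.1525166876742, 'cx': 319.76763735778337, 'cy': 249.94264506564485, 'k1': -0.06116426729509135, 'pose': array([[-9.94043419e-01,  9.47642160e-02, -5.38277279e-02,
         5.11178214e+02],
       [-1.07218210e-01, -7.61761701e-01,  6.38923600e-01,
         1.01520237e+03],
       [ 1.95431925e-02,  6.40889112e-01,  7.67384655e-01,
         1.38517714e+03],
       [ 0.00000000e+00,  0.00000000e+00,  0.00000000e+00,
         1.00000000e+00]])}
```

View pics/top0.png

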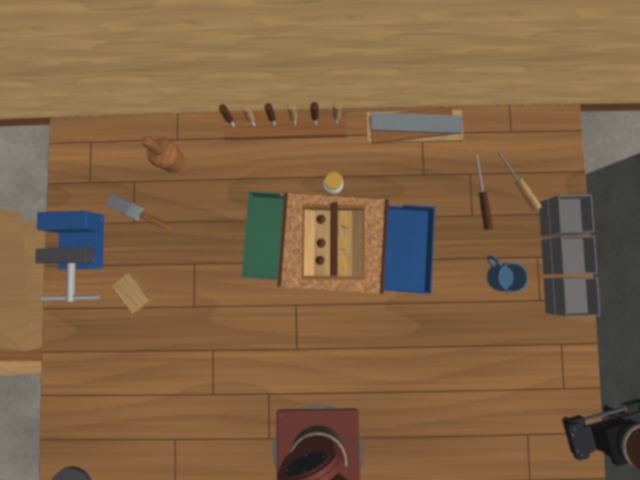

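View pics/side0.png

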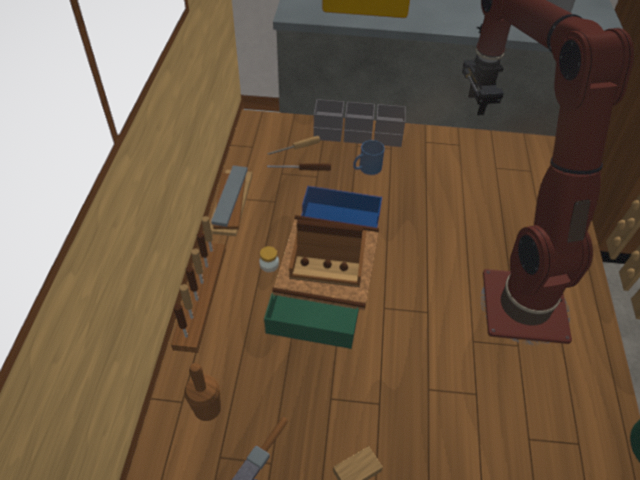

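The balls are in the +y bay (px ~(320,219/243/260) in the top view), so the tray is the green one. The brackets are at ~(345,240), and the stand spans columns 283–387. I'll zoom in for corner positions.

```bash
cat > h.py <<'E'
import numpy as np, cv2
from cell import readout, optics
def ray(m,px):
    K=np.array([[m['fx'],0,m['cx']],[0,m['fy'],m['cy']],[0,0,1.]])
    u=cv2.undistortPoints(np.array([[px]],float),K,np.array([m['k1'],0,0,0.]))[0,0]
    d=m['pose'][:3,:3]@np.array([u[0],-u[1],-1]); return m['pose'][:3,3],d/np.linalg.norm(d)
def onz(m,px,z):
    o,d=ray(m,px); return (o+d*(z-o[2])/d[2]).round(1)
def proj(m,P):
    p=np.linalg.inv(m['pose'])@np.append(P,1); x,y=p[0]/-p[2],-p[1]/-p[2]; s=1+m['k1']*(x*x+y*y)
    return np.array([m['fx']*x*s+m['cx'],m['fy']*y*s+m['cy']]).round(1)
E
python3 - <<'E'
import cv2
t=cv2.imread("pics/top0.png")[180:305,235:440]; cv2.imwrite("pics/topc.png",cv2.resize(t,None,fx=3.9,fy=3.9,interpolation=cv2.INTER_CUBIC))
E
```

```text
(no output)
```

View pics/topc.png

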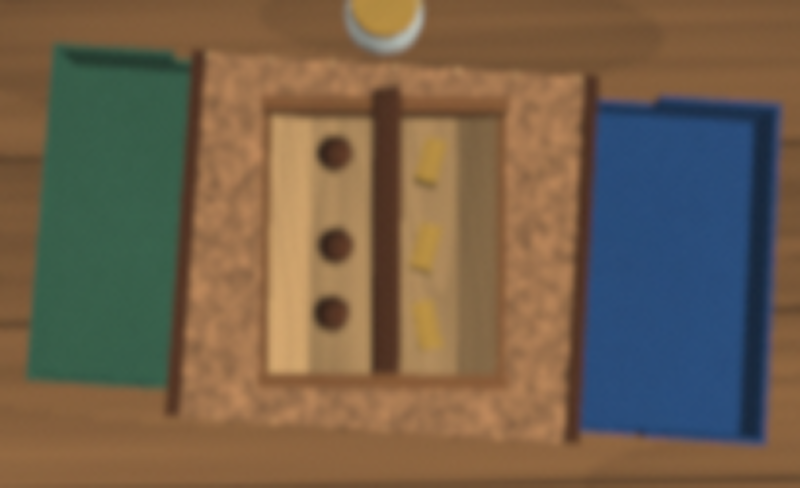

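```bash
python3 - <<'E'
from h import *
m=optics.camera_model("top")
P={'railL_top':((200,52),70),'railL_bot':((174,414),70),'railLin_t':((205,52),70),'railLin_b':((180,414),70),'railRin_t':((585,75),70),'railRin_b':((567,440),70),
'lipL_t':((264,100),80),'lipL_b':((261,382),80),'lipR_t':((507,100),80),'lipR_b':((503,382),80),
'wallTL':((264,96),110),'wallTR':((507,96),110),'wallBL':((261,384),110),'wallBR':((503,384),110),
'hand_t':((386,88),210),'hand_b':((385,372),210),'jar':((384,8),60),
'trayo_t':((58,45),75),'trayo_b':((28,378),75),'b0':((335,152),81),'b1':((335,245),81),'b2':((330,313),81)}
for k,(p,z) in P.items(): print(k,onz(m,(p[0]/3.9+235,p[1]/3.9+180),z))
E
```

```text
railL_top [716.7  71.3  70. ]
railL_bot [460.9  92.7  70. ]
railLin_t [716.6  67.8  70. ]
railLin_b [460.9  88.5  70. ]
railRin_t [ 694.3 -201.4   70. ]
railRin_b [ 438.  -180.8   70. ]
lipL_t [679.7  25.8  80. ]
lipL_b [482.2  31.   80. ]
lipR_t [ 676.1 -144.8   80. ]
lipR_b [ 479.1 -136.6   80. ]
wallTL [677.7  24.5 110. ]
wallTR [ 674.2 -142.1  110. ]
wallBL [480.9  29.6 110. ]
wallBR [ 477.9 -133.9  110. ]
hand_t [665.3 -56.9 210. ]
hand_b [487.3 -52.4 210. ]
jar [747.7 -60.5  60. ]
trayo_t [723.1 171.9  75. ]
trayo_b [487.8 194.2  75. ]
b0 [641.7 -23.4  81. ]
b1 [576.4 -22.1  81. ]
b2 [529.1 -17.8  81. ]
```

```bash
cat >> h.py <<'E'
from scipy.spatial.transform import Rotation as R
U=np.array([.9968,-.0802,0]);N=np.array([.0802,.9968,0])
def st(u,n,z): return U*u+N*n+[0,0,z]          # stand frame -> world
def goal(p,rpy,p0=None,r0=None):
    s=readout.get_state(); p0=s['tool_pos'] if p0 is None else np.array(p0); r0=s['tool_rot'] if r0 is None else r0
    A=R.from_euler('xyz',r0,degrees=True);B=R.from_euler('xyz',rpy,degrees=True)
    return np.r_[A.inv().apply(np.array(p)-p0)/250,(A.inv()*B).as_rotvec(degrees=True)/90].round(4)
def where():
    s=readout.get_state();p=s['tool_pos'];print('t',s['clock'],'world',p.round(1),'u,n,z',(p@U).round(1),(p@N).round(1),p[2].round(1),'rot',s['tool_rot'].round(2),'F',s['contact_force'].round(1),'w',s['width'].round(1),s['finger_force'],'q',s['qpos'].round(0))
E
python3 - <<'E'
from h import *
s=readout.get_state();A=R.from_euler('xyz',s['tool_rot'],degrees=True)
m=optics.camera_model("wrist");print('cam in tool',A.inv().apply(m['pose'][:3,3]-s['tool_pos']), A.inv().apply(-m['pose'][:3,2]))
print(st(581,-120,68),goal(st(581,-120,220),[180,0,85.4]))
E
```

```text
cam in tool [ 6.85512286e+01 -8.60898365e-02 -1.63010053e+02] [-2.48018370e-01  8.22171231e-06  9.68755329e-01]
[ 569.5168 -166.2122   68.    ] [ 2.0622e+00 -1.4238e+00  8.9000e-03 -9.0000e-04 -5.0000e-04 -8.0010e-01]
```

>>> send_rows(steps=[[[1,-0.69,-0.04,0,0,-0.8,1],[1,-0.69,-0.04,0,0,-0.8,1],[1,-0.69,-0.04,0,0,-0.8,1],[1,-0.69,-0.04,0,0,-0.8,1],[1,-0.69,-0.04,0,0,-0.8,1],[1,-0.69,-0.04,0,0,-0.8,1],[1,-0.69,-0.04,0,0,-0.8,1],[1,-0.69,-0.04,0,0,-0.8,1],[1,-0.69,-0.04,0,0,-0.8,1]]])

```text
clock: 1.0
tool_pos: [354.0, -405.9, 232.3]
tool_rot: [-180.0, -0.0, 85.8]
contact_force: [-0.4, -0.2, -0.1]
width: 86.7
finger_force: 0.0
```

```bash
python3 - <<'E'
from h import *
where(); print(goal(st(581,-120,200),[180,-10,85.4]))
E
```

```text
Traceback (most recent call last):
  File "h.py", line 20, in where
    s=readout.get_state();p=s['tool_pos'];print('t',s['clock'],'world',p.round(1),'u,n,z',(p@U).round(1),(p@N).round(1),p[2].round(1),'rot',s['tool_rot'].round(2),'F',s['contact_force'].round(1),'w',s['width'].round(1),s['finger_force'],'q',s['qpos'].round(0))
                                                                                                                                                                                                       ^^^^^^^^^^^^^^^^
AttributeError: 'float' object has no attribute 'round'
```

```bash
sed -i "s/s\['width'\].round(1)/round(s['width'],1)/" h.py; python3 - <<'E'
from h import *
where(); print(goal(st(581,-120,200),[180,-10,85.4]))
E
```

```text
t 1.0 world [ 354.  -405.9  232.3] u,n,z 385.4 -376.3 232.3 rot [-1.7997e+02 -2.0000e-02  8.5790e+01] F [-0.4 -0.2 -0.1] w 86.7 0.0 q [ 58.   7. -15.  98.   2.  76.  38.]
[ 1.0196e+00  7.8940e-01  1.2900e-01 -7.0000e-04  1.1090e-01  4.3000e-03]
```

>>> send_rows(steps=[[[1,0.79,0.0,0,0.111,0.004,1],[1,0.79,0.0,0,0.111,0.004,1],[1,0.79,0.0,0,0.111,0.004,1],[1,0.79,0.0,0,0.111,0.004,1],[1,0.79,0.1,0,0.111,0.004,1],[1,0.79,0.1,0,0.111,0.004,1],[1,0.79,0.1,0,0.111,0.004,1],[1,0.79,0.1,0,0.111,0.004,1],[1,0.79,0.1,0,0.111,0.004,1]]])

```text
clock: 1.9
tool_pos: [570.4, -173.3, 207.0]
tool_rot: [-179.9, -10.0, 85.1]
contact_force: [0.3, -0.0, -0.1]
width: 86.7
finger_force: 0.0
```

```bash
python3 - <<'E'
from h import *
where(); print(goal(st(581,-120,68),[180,-10,85.4]))
im=optics.read_camera("wrist");cv2.imwrite("pics/w1.png",im[:,:,::-1])
m=optics.camera_model("wrist")
for n,p in dict(lipc=st(581,-94,80),railc=st(581,-145,70)).items(): print(n,proj(m,p))
E
```

```text
t 1.9 world [ 570.4 -173.3  207. ] u,n,z 582.5 -127.0 207.0 rot [-179.9    -9.99   85.06] F [ 0.3 -0.  -0.1] w 86.7 0.0 q [ 39.  17. -25.  90.  -3.  76.  11.]
[-6.900e-02 -5.100e-03  5.526e-01 -4.000e-04  1.000e-04 -3.700e-03]
lipc [313.7 222.9]
railc [314.2 279.4]
```

View pics/w1.png

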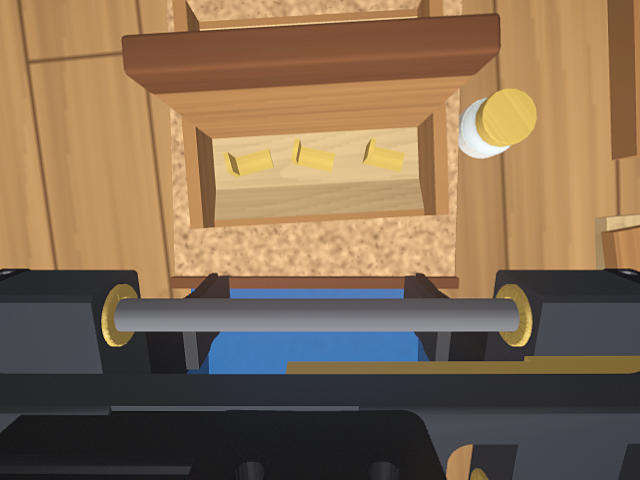

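The wrist view shows the brackets in the near bay. The stop rail at row ~278 and the tote lip at row ~222 match the predicted rows, so I'm descending into the gap.

>>> send_rows(steps=[[[-0.069,-0.005,0.1,0,0,-0.004,1],[-0.069,-0.005,0.2,0,0,-0.004,1],[-0.069,-0.005,0.3,0,0,-0.004,1],[-0.069,-0.005,0.4,0,0,-0.004,1],[-0.069,-0.005,0.48,0,0,-0.004,1],[-0.069,-0.005,0.53,0,0,-0.004,1],[-0.069,-0.005,0.55,0,0,-0.004,1],[-0.069,-0.005,0.55,0,0,-0.004,1]]])

```text
clock: 2.75
tool_pos: [569.7, -167.0, 69.2]
tool_rot: [180.0, -10.0, 85.3]
contact_force: [0.4, -0.5, -0.4]
width: 87.4
finger_force: 0.0
```

```bash
python3 - <<'E'
from h import *
where(); print(goal(st(581,-80,68),[180,-10,85.4]))
E
```

```text
t 2.75 world [ 569.7 -167.    69.2] u,n,z 581.3 -120.8 69.2 rot [179.99  -9.99  85.34] F [ 0.4 -0.5 -0.4] w 87.4 0.0 q [ 38.  24. -25.  99.  -0.  61.  10.]
[ 0.1597 -0.0013  0.0329  0.0003  0.0002 -0.0007]
```

>>> send_rows(steps=[[[0.01,0,0.0018,0,0,0,1],[0.02,0,0.0035,0,0,0,1],[0.03,0,0.0053,0,0,0,1],[0.04,0,0.007,0,0,0,1],[0.05,0,0.0088,0,0,0,1],[0.06,0,0.0106,0,0,0,1],[0.07,0,0.0123,0,0,0,1],[0.08,0,0.014,0,0,0,1],[0.09,0,0.0159,0,0,0,1],[0.1,0,0.0176,0,0,0,1]]])

```text
clock: 3.75
tool_pos: [571.7, -142.6, 69.2]
tool_rot: [180.0, -9.9, 85.3]
contact_force: [-1.5, -6.7, 2.7]
width: 86.7
finger_force: 2.8
```

```bash
python3 - <<'E'
from h import *
where()
E
```

```text
t 3.75 world [ 571.7 -142.6   69.2] u,n,z 581.3 -96.3 69.2 rot [179.99  -9.87  85.34] F [-1.5 -6.7  2.7] w 86.7 2.7648590323951794 q [ 36.  23. -25. 100.  -0.  60.   8.]
```

>>> send_rows(steps=[[[0.01,0,0.0018,0,0,0,1],[0.02,0,0.0035,0,0,0,1],[0.03,0,0.0053,0,0,0,1],[0.04,0,0.007,0,0,0,1],[0.05,0,0.0088,0,0,0,1],[0.06,0,0.0106,0,0,0,1],[0.07,0,0.0123,0,0,0,1],[0.08,0,0.014,0,0,0,1],[0.09,0,0.0159,0,0,0,1],[0.1,0,0.0176,0,0,0,1]]])

```text
clock: 4.75
tool_pos: [574.1, -117.0, 69.2]
tool_rot: [180.0, -9.9, 85.3]
contact_force: [-0.5, -4.0, 1.0]
width: 87.2
finger_force: 2.5
```

>>> send_rows(steps=[[[0.005,0,0.0009,0,0,0,1],[0.01,0,0.0018,0,0,0,1],[0.014,0,0.0025,0,0,0,1],[0.018,0,0.0032,0,0,0,1],[0.022,0,0.0039,0,0,0,1],[0.026,0,0.0046,0,0,0,1],[0.03,0,0.0053,0,0,0,1],[0.034,0,0.006,0,0,0,1],[0.037,0,0.0065,0,0,0,1],[0.04,0,0.007,0,0,0,1]]])

```text
clock: 5.75
tool_pos: [574.9, -105.5, 69.2]
tool_rot: [180.0, -10.0, 85.4]
contact_force: [-0.5, -4.5, 0.2]
width: 87.2
finger_force: 2.5
```

```bash
python3 - <<'E'
from h import *
where()
im=optics.read_camera("top");cv2.imwrite("pics/t2f.png",im[:,:,::-1])
t=im[180:305,235:440,::-1]; cv2.imwrite("pics/t2.png",cv2.resize(t,None,fx=3.9,fy=3.9,interpolation=cv2.INTER_CUBIC))
E
```

```text
t 5.75 world [ 574.9 -105.5   69.2] u,n,z 581.5 -59.0 69.2 rot [179.97  -9.99  85.4 ] F [-0.5 -4.5  0.2] w 87.2 2.457001985167153 q [ 34.  23. -26. 101.  -0.  59.   5.]
```

View pics/t2.png

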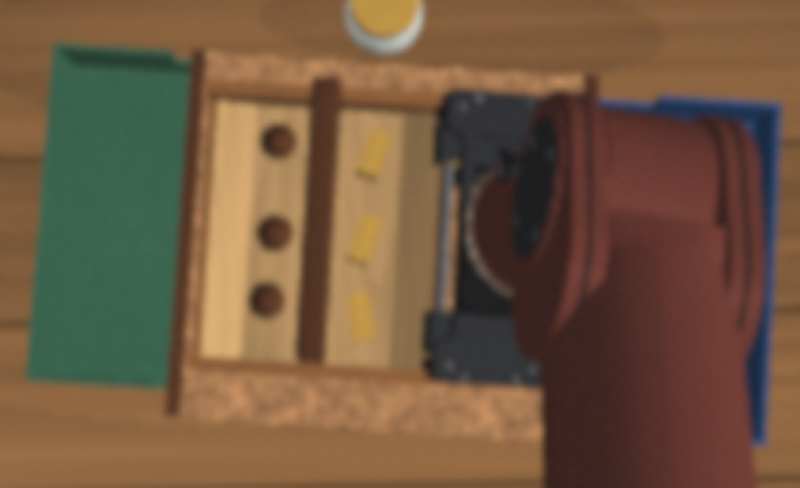

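The tote is now square with the rail (lip edge 208→190, rail inner 203→184), with a gap of about 4 mm. I'll creep in.

>>> send_rows(steps=[[[0.002,0,0.0004,0,0,0,1],[0.004,0,0.0007,0,0,0,1],[0.006,0,0.0011,0,0,0,1],[0.008,0,0.0014,0,0,0,1],[0.01,0,0.0018,0,0,0,1],[0.012,0,0.0021,0,0,0,1],[0.014,0,0.0025,0,0,0,1],[0.016,0,0.0028,0,0,0,1]]])

```text
clock: 6.6
tool_pos: [575.2, -101.5, 69.2]
tool_rot: [180.0, -10.0, 85.4]
contact_force: [-0.1, -5.2, -0.2]
width: 87.5
finger_force: 2.4
```

>>> send_rows(steps=[[[0.002,0,0.0004,0,0,0,1],[0.004,0,0.0007,0,0,0,1],[0.006,0,0.0011,0,0,0,1]]])

```text
clock: 6.9
tool_pos: [575.4, -99.9, 69.2]
tool_rot: [180.0, -10.0, 85.4]
contact_force: [-0.7, -3.9, 0.2]
width: 87.1
finger_force: 2.4
```

>>> send_rows(steps=[[[0.002,0,0.0004,0,0,0,1],[0.004,0,0.0007,0,0,0,1],[0.006,0,0.0011,0,0,0,1],[0.008,0,0.0014,0,0,0,1]]])

```text
clock: 7.3
tool_pos: [575.4, -99.2, 69.2]
tool_rot: [180.0, -9.9, 85.4]
contact_force: [-0.7, -9.2, 1.6]
width: 86.9
finger_force: 4.6
```

>>> send_rows(steps=[[[0.002,0,0.0004,0,0,0,1],[0.004,0,0.0007,0,0,0,1],[0.006,0,0.001,0,0,0,1]]])

```text
clock: 7.6
tool_pos: [575.4, -99.0, 69.2]
tool_rot: [180.0, -9.8, 85.3]
contact_force: [-2.2, -12.7, 1.6]
width: 86.8
finger_force: 6.3
```

>>> send_rows(steps=[[[-0.02,0,-0.004,0,0,0,1],[-0.047,0,-0.008,0,0,0,1],[-0.03,0,-0.1,0,0,0,1],[0.0,0,-0.26,0,0,0,1],[0.02,0,-0.4,0,0,0,1],[0.04,0,-0.505,0,0,0,1],[0.04,0,-0.505,0,0,0,1],[0.2,0,-0.477,0,0,0,1],[0.31,0,-0.457,0,0,0,1],[0.35,0,-0.45,0,0,0,1]]])

```text
clock: 8.6
tool_pos: [580.5, -25.4, 194.7]
tool_rot: [-180.0, -10.1, 85.7]
contact_force: [0.2, 0.6, -0.2]
width: 86.9
finger_force: 0.0
```

```bash
python3 - <<'E'
from h import *
where()
im=optics.read_camera("top");cv2.imwrite("pics/t3f.png",im[:,:,::-1])
a=cv2.resize(im[180:305,235:440,::-1],None,fx=1.95,fy=1.95,interpolation=cv2.INTER_CUBIC)
im=optics.read_camera("side");cv2.imwrite("pics/s3f.png",im[:,:,::-1])
b=cv2.resize(im[190:350,230:430,::-1],None,fx=1.95,fy=1.95,interpolation=cv2.INTER_CUBIC)
c=np.zeros((320,800,3),np.uint8);c[:a.shape[0],:a.shape[1]]=a;c[:b.shape[0],405:405+b.shape[1]]=b;cv2.imwrite("pics/c3.png",c)
# commanded finger pose and ideal arc: TCP for lean th
f=7.6
for th in range(0,46,5):
    t=np.radians(th);E=np.array([125.1-10*np.tan(t),60]);c,s=np.cos(t),np.sin(t)
    C=E+[-94.5*c+135*s,94.5*s+135*c]; C2=np.array([125.1,70])+[-94.5*c+125*s,94.5*s+125*c]; print(th,(C-[f,1.4]).round(1),(C2-[f,1.4]).round(1))
E
```

```text
t 8.6 world [580.5 -25.4 194.7] u,n,z 580.7 21.2 194.7 rot [-179.98  -10.12   85.68] F [ 0.2  0.6 -0.2] w 86.9 0.0 q [ 30.  15. -30.  95.  -3.  71.  -2.]
0 [ 23.  193.6] [ 23.  193.6]
5 [ 34.3 201.3] [ 34.3 201.4]
10 [ 46.1 208. ] [ 46.1 208.1]
15 [ 58.5 213.5] [ 58.6 213.8]
20 [ 71.2 217.8] [ 71.5 218.4]
25 [ 84.2 220.9] [ 84.7 221.8]
30 [ 97.4 222.8] [ 98.2 224.1]
35 [110.5 223.4] [111.8 225.2]
40 [123.5 222.8] [125.5 225.1]
45 [136.1 220.9] [139.1 223.8]
```

View pics/c3.png

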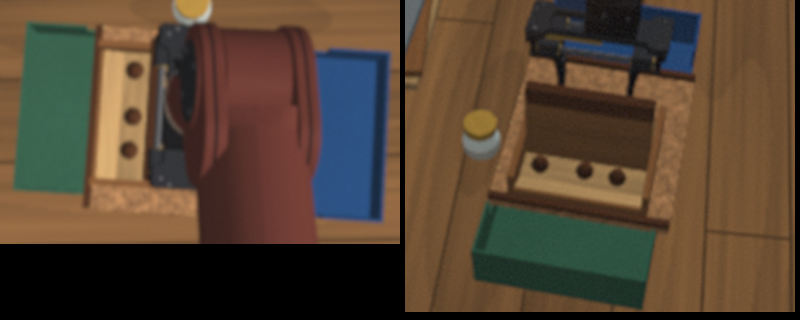

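```bash
python3 - <<'E'
from h import *
where()
p0=readout.get_state()['tool_pos']
for n,z in [(23,193.6),(34.3,201.3),(46.1,208),(58.5,213.5),(71.3,218),(77.8,219.7),(84.4,221.2),(91,222.4),(97.7,223.3),(104.4,223.9),(111,224.3),(117.8,224.4),(124.5,224)]:
    print(n,z,goal(st(580.7,n,z),[180,-10,85.4])[:3])
E
```

```text
t 8.7 world [580.6 -27.8 194.6] u,n,z 581.0 18.9 194.6 rot [-179.98  -10.05   85.59] F [ 0.2 -0.3  0.3] w 87.3 0.0 q [ 30.  15. -29.  95.  -3.  71.  -2.]
23 193.6 [ 0.0155 -0.001   0.007 ]
34.3 201.3 [ 0.0654 -0.0008 -0.0155]
46.1 208 [ 0.1166 -0.0007 -0.0336]
58.5 213.5 [ 0.1692 -0.0005 -0.0466]
71.3 218 [ 0.2228 -0.0003 -0.0554]
77.8 219.7 [ 0.2496 -0.0003 -0.0576]
84.4 221.2 [ 2.766e-01 -2.000e-04 -5.890e-02]
91 222.4 [ 3.035e-01 -1.000e-04 -5.900e-02]
97.7 223.3 [ 0.3305  0.     -0.0579]
104.4 223.9 [ 3.573e-01  1.000e-04 -5.560e-02]
111 224.3 [ 3.836e-01  2.000e-04 -5.250e-02]
117.8 224.4 [ 4.104e-01  3.000e-04 -4.820e-02]
124.5 224 [ 4.365e-01  4.000e-04 -4.190e-02]
```

>>> send_rows(steps=[[[0.012,0,0.004,0,0,0,1],[0.025,0,0.006,0,0,0,1],[0.038,0,0.001,0,0,0,1],[0.05,0,-0.005,0,0,0,1],[0.063,0,-0.011,0,0,0,1],[0.075,0,-0.016,0,0,0,1],[0.088,0,-0.02,0,0,0,1],[0.1,0,-0.025,0,0,0,1],[0.113,0,-0.03,0,0,0,1],[0.126,0,-0.034,0,0,0,1]]])

```text
clock: 9.7
tool_pos: [583.4, -0.2, 209.2]
tool_rot: [180.0, -10.0, 85.4]
contact_force: [-1.0, -3.0, -0.9]
width: 87.0
finger_force: 1.6
```

```bash
python3 - <<'E'
from h import *
where()
im=optics.read_camera("side");cv2.imwrite("pics/s4f.png",im[:,:,::-1])
b=cv2.resize(im[190:350,230:430,::-1],None,fx=3,fy=3,interpolation=cv2.INTER_CUBIC);cv2.imwrite("pics/s4.png",b)
E
```

```text
t 9.7 world [ 5.834e+02 -2.000e-01  2.092e+02] u,n,z 581.5 46.5 209.2 rot [179.96  -9.99  85.4 ] F [-1.  -3.  -0.9] w 87.0 1.5598280544145382 q [ 28.  14. -30.  94.  -3.  72.  -5.]
```

View pics/s4.png

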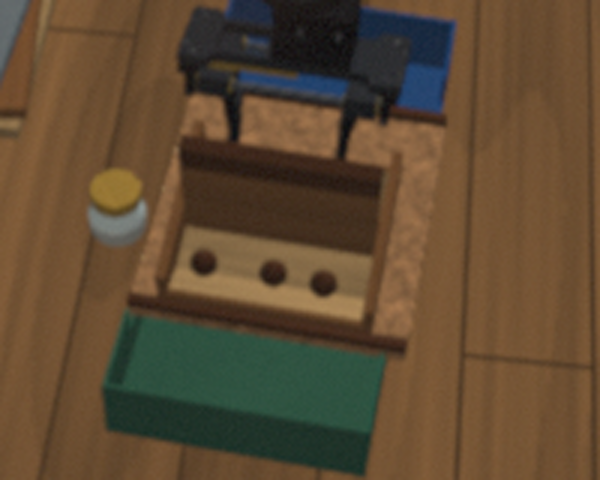

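The tote is leaning about 10° over the rail as intended, with the balls gathering at the slope. I'll continue more slowly.

>>> send_rows(steps=[[[0.01,0,-0.003,0,0,0,1],[0.021,0,-0.006,0,0,0,1],[0.032,0,-0.009,0,0,0,1],[0.042,0,-0.011,0,0,0,1],[0.053,0,-0.013,0,0,0,1],[0.064,0,-0.015,0,0,0,1],[0.075,0,-0.017,0,0,0,1],[0.085,0,-0.019,0,0,0,1],[0.096,0,-0.0205,0,0,0,1],[0.106,0,-0.022,0,0,0,1]]])

```text
clock: 10.75
tool_pos: [585.4, 24.8, 219.1]
tool_rot: [180.0, -10.0, 85.4]
contact_force: [-0.8, -2.9, -1.1]
width: 87.2
finger_force: 1.1
```

>>> send_rows(steps=[[[0.007,0,-0.0005,0,0,0,1],[0.015,0,-0.001,0,0,0,1],[0.023,0,-0.0015,0,0,0,1],[0.03,0,-0.002,0,0,0,1],[0.038,0,-0.0025,0,0,0,1],[0.046,0,-0.003,0,0,0,1],[0.054,0,-0.0035,0,0,0,1],[0.061,0,-0.0035,0,0,0,1],[0.069,0,-0.0035,0,0,0,1],[0.076,0,-0.0035,0,0,0,1]]])

```text
clock: 11.75
tool_pos: [586.8, 43.2, 223.2]
tool_rot: [180.0, -10.0, 85.4]
contact_force: [-0.4, -2.2, -0.8]
width: 87.2
finger_force: 1.1
```

```bash
python3 - <<'E'
from h import *
where()
im=optics.read_camera("side");cv2.imwrite("pics/s5f.png",im[:,:,::-1])
E
```

```text
t 11.75 world [586.8  43.2 223.2] u,n,z 581.5 90.1 223.2 rot [179.97 -10.    85.4 ] F [-0.4 -2.2 -0.8] w 87.2 1.0525553341722116 q [ 25.  14. -32.  93.  -3.  73. -10.]
```

>>> send_rows(steps=[[[0.006,0,0,0,0,0,1],[0.013,0,0,0,0,0,1],[0.019,0,0.0005,0,0,0,1],[0.026,0,0.001,0,0,0,1],[0.032,0,0.0015,0,0,0,1],[0.038,0,0.002,0,0,0,1],[0.045,0,0.0025,0,0,0,1],[0.051,0,0.003,0,0,0,1],[0.058,0,0.0035,0,0,0,1],[0.064,0,0.004,0,0,0,1]]])

```text
clock: 12.8
tool_pos: [588.1, 59.1, 225.0]
tool_rot: [180.0, -10.0, 85.4]
contact_force: [0.7, -2.5, -0.1]
width: 87.1
finger_force: 0.9
```

```bash
python3 - <<'E'
from h import *
where()
im=optics.read_camera("side");cv2.imwrite("pics/s6f.png",im[:,:,::-1])
b=cv2.resize(im[190:350,230:430,::-1],None,fx=3,fy=3,interpolation=cv2.INTER_CUBIC);cv2.imwrite("pics/s6.png",b)
E
```

```text
t 12.8 world [588.1  59.1 225. ] u,n,z 581.5 106.1 225.0 rot [179.97 -10.    85.4 ] F [ 0.7 -2.5 -0.1] w 87.1 0.9191117380396463 q [ 23.  14. -32.  92.  -2.  73. -12.]
```

View pics/s6.png

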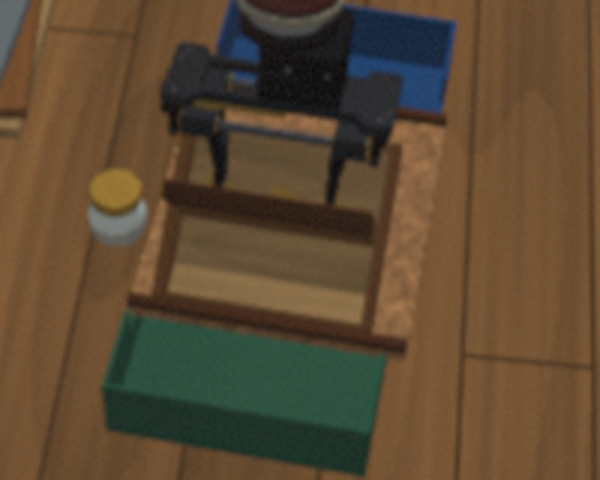

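The ball bay is empty at about 33° of lean. I'll check the top view for balls in the tray.

```bash
python3 - <<'E'
from h import *
im=optics.read_camera("top");cv2.imwrite("pics/t6f.png",im[:,:,::-1])
a=cv2.resize(im[180:305,235:335,::-1],None,fx=4,fy=4,interpolation=cv2.INTER_CUBIC);cv2.imwrite("pics/t6.png",a)
E
```

```text
(no output)
```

View pics/t6.png

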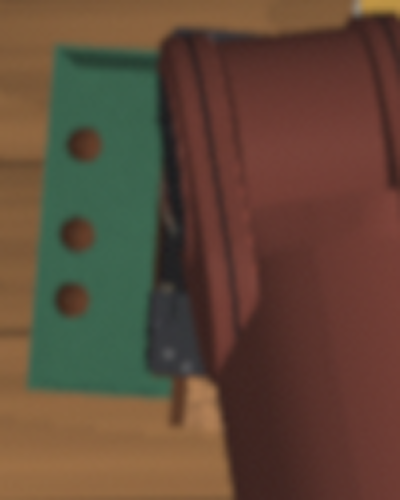

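All three balls are in the green tray (crop px (85,144), (77,234), (72,299)). Now I'll lower gently along the same arc.

>>> send_rows(steps=[[[-0.008,0,-0.0005,0,0,0,1],[-0.018,0,-0.0015,0,0,0,1],[-0.03,0,-0.003,0,0,0,1],[-0.041,0,-0.0035,0,0,0,1],[-0.052,0,-0.004,0,0,0,1],[-0.063,0,-0.004,0,0,0,1],[-0.074,0,-0.004,0,0,0,1],[-0.085,0,-0.004,0,0,0,1],[-0.096,0,-0.0035,0,0,0,1],[-0.107,0,-0.003,0,0,0,1]]])

```text
clock: 13.9
tool_pos: [586.1, 32.2, 221.2]
tool_rot: [179.9, -10.0, 85.4]
contact_force: [-0.0, -2.4, 3.1]
width: 87.3
finger_force: 2.1
```

>>> send_rows(steps=[[[-0.011,0,0.001,0,0,0,1],[-0.021,0,0.0018,0,0,0,1],[-0.032,0,0.0025,0,0,0,1],[-0.043,0,0.004,0,0,0,1],[-0.053,0,0.0055,0,0,0,1],[-0.064,0,0.0075,0,0,0,1],[-0.075,0,0.0095,0,0,0,1],[-0.085,0,0.0115,0,0,0,1],[-0.096,0,0.014,0,0,0,1],[-0.107,0,0.0162,0,0,0,1]]])

```text
clock: 14.9
tool_pos: [584.2, 6.1, 212.8]
tool_rot: [179.9, -10.0, 85.4]
contact_force: [-1.4, -5.8, 6.7]
width: 87.1
finger_force: 3.5
```

>>> send_rows(steps=[[[-0.009,0,0.0022,0,0,0,1],[-0.017,0,0.0045,0,0,0,1],[-0.025,0,0.007,0,0,0,1],[-0.033,0,0.0095,0,0,0,1],[-0.041,0,0.012,0,0,0,1],[-0.05,0,0.015,0,0,0,1],[-0.058,0,0.0178,0,0,0,1],[-0.066,0,0.0205,0,0,0,1],[-0.074,0,0.0233,0,0,0,1],[-0.082,0,0.026,0,0,0,1]]])

```text
clock: 15.9
tool_pos: [582.7, -13.6, 202.8]
tool_rot: [179.9, -9.9, 85.3]
contact_force: [-1.7, -7.5, 7.6]
width: 87.0
finger_force: 3.9
```

```bash
python3 - <<'E'
from h import *
where()
E
```

```text
t 15.9 world [582.7 -13.6 202.8] u,n,z 581.9 33.2 202.8 rot [179.91  -9.91  85.33] F [-1.7 -7.5  7.6] w 87.0 3.941708095371723 q [ 29.  15. -30.  94.  -3.  72.  -4.]
```

>>> send_rows(steps=[[[-0.005,0,0,0,0,0,1],[-0.009,0,0.0005,0,0,0,1],[-0.013,0,0.0015,0,0,0,1],[-0.017,0,0.003,0,0,0,1],[-0.021,0,0.0045,0,0,0,1],[-0.025,0,0.006,0,0,0,1],[-0.029,0,0.007,0,0,0,1],[-0.033,0,0.008,0,0,0,1]]])

```text
clock: 16.7
tool_pos: [581.9, -20.9, 199.0]
tool_rot: [179.9, -9.9, 85.3]
contact_force: [0.1, -4.8, 2.9]
width: 87.2
finger_force: 2.7
```

>>> send_rows(steps=[[[-0.003,0,0.001,0,0,0,1],[-0.006,0,0.002,0,0,0,1],[-0.009,0,0.003,0,0,0,1],[-0.012,0,0.004,0,0,0,1],[-0.015,0,0.004,0,0,0,1],[-0.018,0,0.004,0,0,0,1],[-0.021,0,0.004,0,0,0,1],[-0.024,0,0.004,0,0,0,1]]])

```text
clock: 17.5
tool_pos: [581.0, -25.3, 196.6]
tool_rot: [-180.0, -10.0, 85.4]
contact_force: [1.0, -2.0, -1.6]
width: 87.1
finger_force: 1.3
```

```bash
python3 - <<'E'
from h import *
where()
E
```

```text
t 17.5 world [581.  -25.3 196.6] u,n,z 581.2 21.4 196.6 rot [-179.98  -10.01   85.41] F [ 1.  -2.  -1.6] w 87.1 1.3013087300328152 q [ 30.  15. -30.  95.  -3.  72.  -3.]
```

>>> send_rows(steps=[[[-0.003,0,0.0005,0,0,0,1],[-0.006,0,0.001,0,0,0,1],[-0.009,0,0.0015,0,0,0,1],[-0.012,0,0.002,0,0,0,1],[-0.015,0,0.0025,0,0,0,1],[-0.018,0,0.003,0,0,0,1],[-0.021,0,0.0035,0,0,0,1],[-0.024,0,0.004,0,0,0,1],[-0.027,0,0.0045,0,0,0,1],[-0.03,0,0.005,0,0,0,1]]])

```text
clock: 18.5
tool_pos: [580.8, -32.6, 194.6]
tool_rot: [180.0, -10.0, 85.4]
contact_force: [-0.5, -0.6, -0.1]
width: 86.8
finger_force: 0.0
```

```bash
python3 - <<'E'
from h import *
where()
E
```

```text
t 18.5 world [580.8 -32.6 194.6] u,n,z 581.6 14.1 194.6 rot [179.96 -10.    85.41] F [-0.5 -0.6 -0.1] w 86.8 0.0 q [ 30.  15. -29.  95.  -3.  71.  -2.]
```

Finger is clear of the handle. Retreating back and up, then verifying.

>>> send_rows(steps=[[[-0.03,0,-0.005,0,0,0,1],[-0.1,0,-0.018,0,0,0,1],[-0.2,0,-0.035,0,0,0,1],[-0.2,0,-0.15,0,0,0,1],[-0.25,0,-0.3,0,0,0,1],[-0.4,0,-0.4,0,0,0,1],[-0.55,0,-0.4,0,0,0,1],[-0.7,0,-0.4,0,0,0,1],[-0.85,0,-0.4,0,0,0,1],[-1,0,-0.4,0,0,0,1]]])

```text
clock: 19.5
tool_pos: [558.9, -297.6, 249.4]
tool_rot: [180.0, -10.0, 85.4]
contact_force: [0.3, -0.6, 1.1]
width: 86.9
finger_force: 0.0
```

>>> send_rows(steps=[[[-0.1,0,0,0,0,0,1],[-0.1,0,0,0,0,0,1],[-0.1,0,0,0,0,0,1],[-0.1,0,0,0,0,0,1]]])

```text
clock: 19.9
tool_pos: [558.0, -318.7, 245.6]
tool_rot: [179.9, -10.0, 85.5]
contact_force: [1.1, 0.8, 0.9]
width: 86.8
finger_force: 0.0
```

```bash
python3 - <<'E'
from h import *
where()
im=optics.read_camera("top");a=cv2.resize(im[170:305,235:440,::-1],None,fx=1.95,fy=1.95,interpolation=cv2.INTER_CUBIC)
im=optics.read_camera("side")
b=cv2.resize(im[190:350,230:430,::-1],None,fx=1.95,fy=1.95,interpolation=cv2.INTER_CUBIC)
c=np.zeros((320,800,3),np.uint8);c[:a.shape[0],:a.shape[1]]=a;c[:b.shape[0],405:405+b.shape[1]]=b;cv2.imwrite("pics/c7.png",c)
E
```

```text
t 19.9 world [ 558.  -318.7  245.6] u,n,z 581.8 -273.0 245.6 rot [179.94 -10.02  85.49] F [1.1 0.8 0.9] w 86.8 0.0 q [ 46.  23. -20.  78.  -2.  84.  22.]
```

View pics/c7.png

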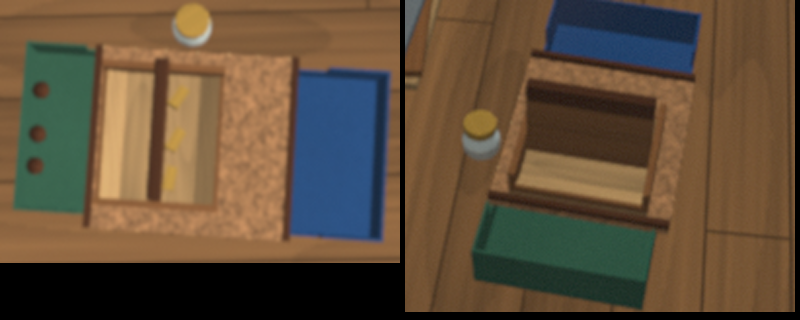

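The tote stands level: the side view matches the one from before tipping. The three balls are in the green tray, the three brackets are in their bay, and the jar hasn't moved.

```bash
python3 -c "
from cell import hand_in; print(hand_in())"
```

```text
the job is handed in; nothing more can be done
None
```

The job is handed in: all three balls are in the green tray, the brackets are still in their bay, and the tote stands level on its stand against the rail on the balls' side. It took about 20 s, and nothing touched the jar, offcut or mug.

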